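# Release a loaded bush carrier from its nest and hold it up level

### The arm

A 6-joint arm with a two-finger parallel gripper is mounted at the origin on the work surface; the furniture and walls round the work are solid. World frame = base frame: x ahead of the robot, y to its left, z up, the work surface at z = 0. Lengths are in m, angles in rad, forces in N, time in s.
With the tool pointing down it reaches from about 0.375 to 0.975 m from the base axis. Payload 3.8 kg.
Tool frame: the origin (TCP) lies on the mounting face of the last link; the fingertips stand 173 mm ahead of it and the grasp point (between the pads) lies 155 mm ahead of it (bot.hold_point_z is the distance from the TCP to the grasp point, in m); z points along the fingers, y is the line along which they close (so a half turn about z gives the same grasp; the last joint's range is limited). The gripper opens to 85 mm and grips with 20 to 120 N. Pads are 22 mm wide; open, the fingers measure 114 mm over their backs; the gripper's body (76 mm by 85 mm) begins 54 mm behind the grasp point. The pads swing forward as they close: fully open they stand 13 mm farther back than shut.
Start: joints at [-0.037, 0.264, 1.604, -0, 1.274, -0.037], TCP at [0.675, -0, 0.405] pointing down, gripper open.
Joint ranges: [-2.63, 2.63], [-0.94, 2.18], [0.31, 2.57], [-1.31, 4.45], [0, 2.66], [-2.55, 2.55]. Speed limits (rad/s): [2.57, 2.57, 3.14, 3.14, 3.14, 3.14].

### API

Orientations are given as a rotation vector (axis times angle).
In Python, from workcell import bot, optics gives the robot as it stands.
- The arm moves only by the shell command python3 -m jog 'ROWS' [OPENING] [FORCE]. ROWS is JSON, a list of rows, each an object of numbers: "dx", "dy", "dz": the shift along the tool's x, y, z in mm; "ax", "ay", "az": the turn, a rotation vector about the tool's x, y, z in degrees. A call has 1 to 20 rows; each row shifts and turns the commanded pose from where the row before left it, along the tool's axes as they then stand; what a row does not reach is not made up. A row lasts 1/12 s, in which the tool goes at most 41.7 mm and 7.16 degrees, less where a joint would pass 70% of its speed; a pose out of reach is approached as far as the arm can. A call with a gripper value outside its range is refused whole. OPENING is the opening, from 0 (shut) to 1 (fully open), set as the call begins (- or left out, the last holds). The fingers move at their own pace and stop on an object; FORCE is the grip in N (left out, the last holds). Time passes only in rows, so rows that do not move let the fingers close. It gives the time, the measured TCP pose, the force, the opening and the grip force at its end, in the units of the state.
- bot.read_state(): the state, without advancing time (a new reading comes with each control period).
- optics.read_camera(name): name is "scene" or "side" or "wrist"; returns a dict with "img" (420x560x3 uint8, red, green, blue), "vertical_fov" (degrees; the focal length in pixels is half the picture's height over the tangent of half this angle, whatever the lens; pixels are square), "cx", "cy" (the principal point, pixels), "R" (3x3) and "t" (3): a world point X has camera coordinates R X + t; the wrist camera has in their place "tool_from_camera" (4x4, takes a point from camera to tool coordinates, whose origin is the TCP and whose axes are the flange's). Camera axes: x right, y down, z forward; pixel columns grow to the right and rows downward; lengths in m; the calibration is good to about 2 mm. The wrist camera is an equidistant fisheye: a pixel r from the principal point sees the ray r / f radians off the axis. A picture is of the moment at which its call begins: read the wrist's pose just before it. There is no depth.
- bot.finish_job(): hands the job in; it is judged then, once.
The state is a dict: "time": time; "q": joint angles; "joint_vel": joint speeds; "joint_torque": joint torques, N m; "tool_pos": TCP position; "tcp_rot": TCP orientation; "wrist_force": force on the tool from outside, world axes, zero at the start; "torque": the same for the moment, N m; "width": opening from 0.0 (shut) to 1.0 (fully open); "grip_force": force on a finger pad.
Only numpy, scipy, OpenCV 4.12 (cv2) and the standard library are available. Lean on these libraries where they do the work, as an engineer would, in place of code of your own. Each camera call takes 0.05 s, during which the arm holds its last target. There are 200 camera calls.

### The job

I need to check the seat under the bush carrier: take the pin punch (the tallest tool in the wooden stand), push the recessed release button on the nest fully down with it so that the carrier springs up, and put the punch back in the hole it came from. Then take the carrier by its handle, lift it straight up about 10 cm above its seat with both bushes still standing on it, keeping it level all the way, and finish while still holding it there, level and still. Leave the other things on the bench alone.

Things in the scene. Friction and masses are not known exactly. Their poses are not given: they have to be found in the camera images.
- nest: Grey nest fixed to bench, base 116 x 222 x 12 mm (x, y, z), origin on the bench under its middle. Four guide dowels (10 mm thick, at x +-42.5, y +-45, tops 48 mm above the bench) and two end housings (from y +-83, tops 47 mm) locate the carrier with 2-3 mm play. Two spring catches reach 4 mm over its ends and lock it. A block 36 x 40 x 30 mm high on the front (-x), at x -76 mm, holds the button.
- release_top (a point): Centre of the release button's top face when it is out: nest x -76 mm, y 0, 24.5 mm above the bench. The button is a steel cap 13.6 mm across in a round hole 17 mm wide, 5.5 mm below the top of its block; gripper fingers do not fit in. Pressed down, it draws both catches back; a spring ejector then lifts the carrier 12 mm.
- release (a joint): Travel of the release button: 0 out, 0.006 m fully down. Spring: 2.5 N at first, 4 N at the bottom, plus up to 6 N friction of the loaded catches, which let go after about 4 mm. It comes back out when let go.
- ejector (a joint): Travel of the ejector plate under the carrier: about 0 when locked, 0.012 m when the carrier has sprung up (takes a few tenths of a second). It holds the raised carrier up with 7 N, so the button may be let go.
- carrier: Loose aluminium plate 70 x 160 x 10 mm (x, y, z), 0.27 kg, origin at the centre of its underside, z up. Black bow handle in the middle along y: bar 16 mm wide (x), 68 mm long (y), 38 to 54 mm above the underside, to be gripped across x; free space beside and below it. Starts locked on the seat, underside 20 mm above the bench (32 mm once sprung up), heading as the nest.
- spigot_left (a point): Foot of the carrier's spigot (5.6 mm thick, 12 mm high) at carrier y +55.5 mm, on top of the plate (10 mm above its underside).
- spigot_right (a point): The same at carrier y -55.5 mm.
- bush_left: Loose turned bush, flange 32 mm, height 24 mm, 55 g, standing on its flange over the spigot at carrier y +55.5 mm; origin at the centre of its underside, z up.
- bush_right: The same kind of bush over the spigot at carrier y -55.5 mm.
- stand: Wooden tool stand fixed to the bench, 50 x 140 x 50 mm (x, y, z), origin at the centre of its underside. Three holes 15 mm wide, 40 mm deep, at y -42, 0 and +42 mm, one upright tool in each; which is where varies. Grip the tools across the stand's x, away from the neighbours.
- pin_punch: Loose steel pin punch, 130 mm long, 80 g, the tallest tool in the stand, tip down. Origin at the centre of its flat tip, z up along it. Slim pin 7 mm thick and 30 mm long, then a cone; shank 13 mm thick from 36 to 112 mm above the tip, head 12 mm thick above. In the stand its tip is 10 mm, its top 140 mm above the bench.
- centre_punch: Bystander: centre punch, 92 mm long, shank 13 mm, upright in the stand, top 102 mm above the bench. Origin at its tip.
- drift: Bystander: dark steel drift, 100 mm long, shank 13 mm, upright in the stand, top 110 mm above the bench. Origin at its lower end.
- glue_bottle: Bystander: squeeze bottle with nozzle, 34 mm wide, 95 mm high, behind the nest. Origin at the centre of its underside.
- fixture_b: Bystander: dark machined fixture block with two pins, 50 x 70 x 34 mm, behind the nest. Origin at the centre of its underside.
- marker: Bystander: felt marker with a black cap lying, 124 mm long, 16 mm thick, in front of the nest. Origin under its middle.
There are look-alikes about, which are no part of the job. Leave any yellow look-alike of the bush_right alone.

How it is judged:
On the way, in this order (a step that is already met when the one before it is completed fails the run):
1. the release button is pushed fully down with the pin punch (value of joint release above 0.005 m and contact force between pin_punch and nest above 1 N).
2. the carrier has sprung up and the pin punch stands released in the hole it came from (value of joint ejector above 0.009 m and distance of pin_punch from where it was at the start of the episode below 0.008 m and angle between pin_punch's own z axis and vertical below 0.1 rad and contact force between the fingers and pin_punch below 0.1 N), for 0.2 s.
3. the carrier, held by its handle, is lifted clear of the nest (z of carrier in the frame of nest above 0.07 m and contact force between the fingers and carrier above 1 N), for 0.2 s.
At the end, for the whole second after the job is handed in: The carrier is held above the nest (within 50 mm sideways), underside 70 to 180 mm above its seat, tilted under 5 degrees, still, clear of the nest; both bushes stand on their spigots; the pin punch stands released in its own hole (within 8 mm) (z of carrier in the frame of nest between 0.09 and 0.2 m and horizontal distance between carrier and nest below 0.05 m and angle between carrier's own z axis and vertical below 0.09 rad and linear speed of carrier below 0.02 m/s and angular speed of carrier below 0.1 rad/s and contact force between the fingers and carrier above 2 N and contact force between carrier and nest below 0.1 N and horizontal distance between bush_left and spigot_left below 0.006 m and z of each of bush_left, bush_right in the frame of carrier below 0.016 m and angle between the z axis of each of bush_left, bush_right and the z axis of carrier, either way round below 0.12 rad and horizontal distance between bush_right and spigot_right below 0.006 m and distance of pin_punch from where it was at the start of the episode below 0.008 m and angle between pin_punch's own z axis and vertical below 0.1 rad and contact force between the fingers and pin_punch below 0.1 N); the arm keeps its last pose, push and grip.
It fails at once if the carrier is tilted more than 10 degrees (angle between carrier's own z axis and vertical above 0.175 rad).
It fails at once if a bush comes off its spigot (horizontal distance between bush_left and spigot_left above 0.02 m or horizontal distance between bush_right and spigot_right above 0.02 m).
It fails at once if another thing on the bench is moved more than 30 mm (distance of any of centre_punch, drift, glue_bottle, fixture_b, marker from where it was at the start of the episode above 0.03 m).
It also fails if it takes over 58 s, if anything falls off the work surface, if the arm or the gripper's body presses on something with over 40 N, if the wrist force passes 120 N, or if a joint passes its speed limit or range.

## Working session

There is one attempt and no reset: what is moved stays moved. The work goes in short steps, Python scripts to look and compute and a shell command to move; the robot and the scene stay as the last step left them, time stands still between calls to the robot, and variables do not carry over. Pictures are saved under pics/ and viewed, at most 10 in all, crops included, and the job is handed in when it is done.

```bash
mkdir -p pics; cat > h.py <<'E'
import numpy as np, cv2
from scipy.spatial.transform import Rotation as Ro
from workcell import bot, optics
def f(c): return c["img"].shape[0]/2/np.tan(np.radians(c["vertical_fov"])/2)
def ray(c,u,v,st=None):
    x,y=(u-c["cx"])/f(c),(v-c["cy"])/f(c)
    if "R" in c:
        R=np.array(c["R"]);return -R.T@np.array(c["t"]),R.T@np.array([x,y,1])
    r=np.hypot(x,y);d=np.array([x/r*np.sin(r),y/r*np.sin(r),np.cos(r)]) if r>0 else np.array([0,0,1.])
    T=np.array(c["tool_from_camera"]);W=Ro.from_rotvec(st["tcp_rot"]).as_matrix()
    return W@T[:3,3]+np.array(st["tool_pos"]),W@T[:3,:3]@d
def onz(c,u,v,z,st=None):
    o,d=ray(c,u,v,st);return o+d*(z-o[2])/d[2]
def tri(rs):
    A=b=0
    for o,d in rs:
        d=d/np.linalg.norm(d);P=np.eye(3)-np.outer(d,d);A=A+P;b=b+P@o
    return np.linalg.solve(A,b)
def proj(c,X,st=None):
    if "R" in c:
        p=np.array(c["R"])@X+np.array(c["t"]);return f(c)*p[:2]/p[2]+[c["cx"],c["cy"]]
    T=np.array(c["tool_from_camera"]);W=Ro.from_rotvec(st["tcp_rot"]).as_matrix()
    p=T[:3,:3].T@(W.T@(X-np.array(st["tool_pos"]))-T[:3,3]);r=np.hypot(*p[:2])
    return f(c)*np.arctan2(r,p[2])*p[:2]/r+[c["cx"],c["cy"]]
def snap(n):
    st=bot.read_state();return optics.read_camera(n),st
def save(n,im,k=1): cv2.imwrite("pics/"+n,cv2.resize(im[...,::-1],None,fx=k,fy=k,interpolation=cv2.INTER_CUBIC))
E
python3 - <<'E'
from h import *
import pickle
s=bot.read_state();print(s["tool_pos"],s["tcp_rot"],s["time"],Ro.from_rotvec(s["tcp_rot"]).as_matrix().round(2))
D={n:snap(n) for n in("scene","side","wrist")}
pickle.dump(D,open("d0.pkl","wb"))
for n in D: save(n+"0.png",D[n][0]["img"],1.42)
E
```

```text
[6.74652267e-01 1.47111506e-05 4.03374157e-01] [-2.22025723 -2.22036682  0.00236404] 0.0 [[-0.  1. -0.]
 [ 1.  0.  0.]
 [ 0. -0. -1.]]
```

View pics/scene0.png

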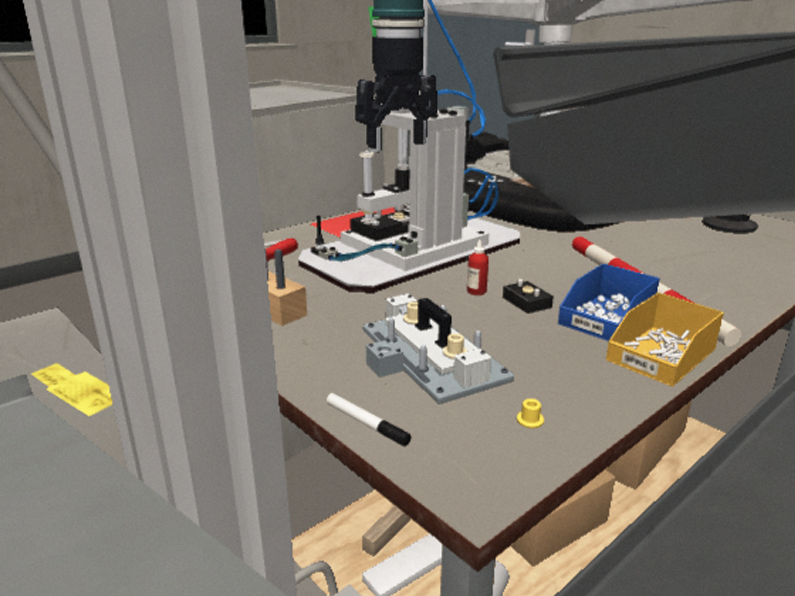

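View pics/side0.png

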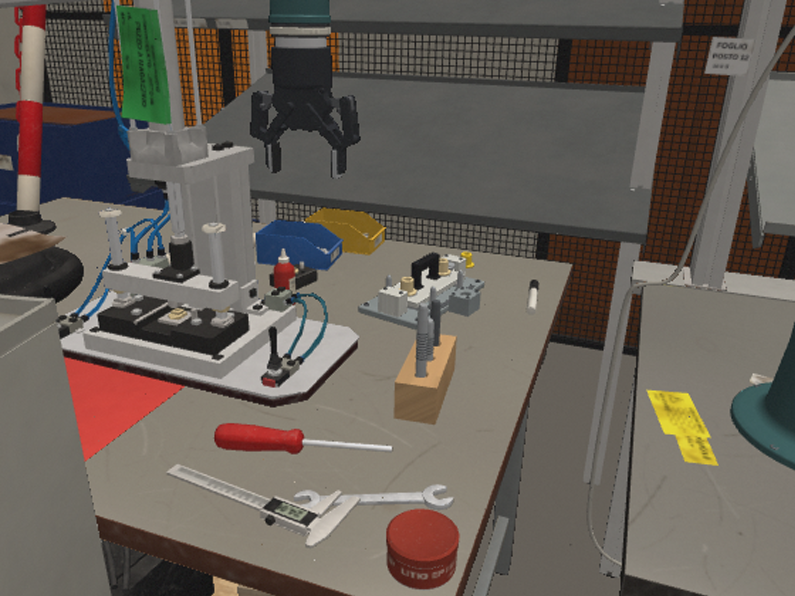

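View pics/wrist0.png

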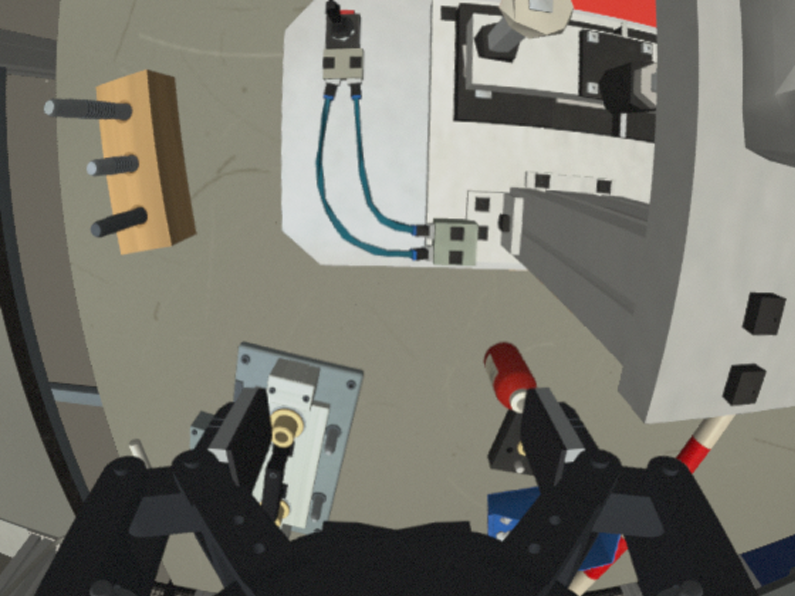

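The stand is top-left in the wrist view, with the punch head at about (47,107) and holes at (128,110), (135,163) and (143,216). The nest is below it, centred near (290,450), and the button block is at about (205,430). In the scene view the handle is at (433,320) and the button block at (383,355). First, rough positions.

```bash
python3 - <<'E'
from h import *
import pickle
D=pickle.load(open("d0.pkl","rb"));c,s=D["wrist"];k=1.42
P=lambda n,u,v,z:print(n,onz(c,u/k,v/k,z,s).round(4))
P("head",50,107,.14);P("st1",97,85,.05);P("st2",148,70,.05);P("st3",172,245,.05);P("st4",122,253,.05)
P("nest",242,344,.012);P("nest2",363,370,.012);P("bushL",288,424,.05)
c2=D["scene"][0]
for n,u,v,z in(("nA",363,325,.012),("nB",436,400,.012),("nC",513,378,.012),("bushL",413,305,.054),("bushR",456,338,.054),("blk",383,350,.03),("hand",433,300,.07),("marker",370,418,.01),("bottle",478,250,.095)): print(n,onz(c2,u/k,v/k,z).round(4))
c3=D["side"][0]
print(tri([ray(c3,423/k,302/k),ray(c,50/k,107/k,s)]))
im=c["img"];save("w0c.png",np.hstack([im[40:190,20:150],im[230:380,120:260]]),2.9)
E
```

```text
head [0.4647 0.128  0.14  ]
st1 [0.4375 0.1541 0.05  ]
st2 [0.4873 0.1574 0.05  ]
st3 [0.5008 0.0193 0.05  ]
st4 [0.4515 0.0147 0.05  ]
nest [ 0.537  -0.0797  0.012 ]
nest2 [ 0.6453 -0.1033  0.012 ]
bushL [ 0.5822 -0.1372  0.05  ]
nA [ 0.5303 -0.0847  0.012 ]
nB [ 0.4725 -0.2975  0.012 ]
nC [ 0.5812 -0.3275  0.012 ]
bushL [ 0.5728 -0.1476  0.054 ]
bushR [ 0.5468 -0.2575  0.054 ]
blk [ 0.4833 -0.1863  0.03  ]
hand [ 0.5818 -0.1788  0.07  ]
marker [ 0.3915 -0.2709  0.01  ]
bottle [ 0.7278 -0.1302  0.095 ]
[0.46475459 0.12768171 0.14072556]
```

View pics/w0c.png

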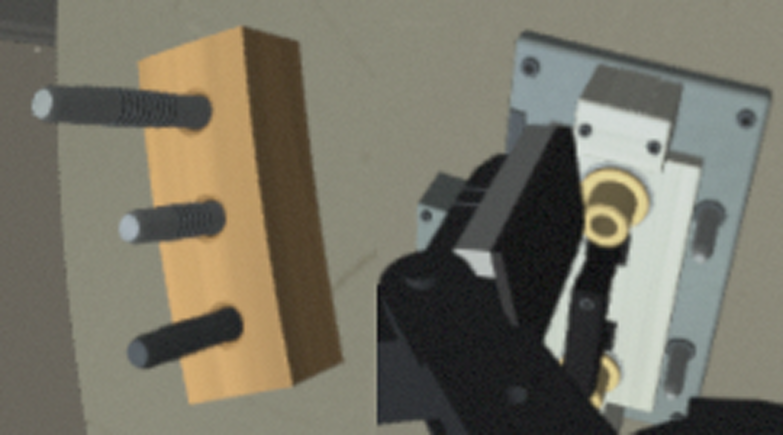

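The crop shows the punch head disc at full-image pixel (34,75). Its rays from two views agree on (0.465,0.128), with the stand heading about +5.7°. The nest sits near (0.557,-0.203) with heading about -15°. Next I move above the punch.

```bash
python3 -m jog '[{"dx":20,"dy":-34,"az":-1},{"dx":20,"dy":-34,"az":-1},{"dx":20,"dy":-34,"az":-1},{"dx":20,"dy":-34,"az":-1},{"dx":20,"dy":-34,"az":-1},{"dx":9,"dy":-25,"az":-0.7},{},{},{}]' 0.6 60
python3 - <<'E'
from h import *
import pickle
D={n:snap(n) for n in("wrist","side")};pickle.dump(D,open("d1.pkl","wb"))
c,s=D["wrist"];print(s["tool_pos"],Ro.from_rotvec(s["tcp_rot"]).as_matrix().round(3))
print(proj(c,np.array([.465,.128,.14]),s));save("w1.png",c["img"],1.42)
E
```

```text
[6.74748604e-01 1.28690344e-05 4.03636958e-01] [[-0.     1.    -0.002]
 [ 1.     0.     0.   ]
 [ 0.    -0.002 -1.   ]]
[35.41608811 75.27676599]invalid input
```

View pics/w1.png

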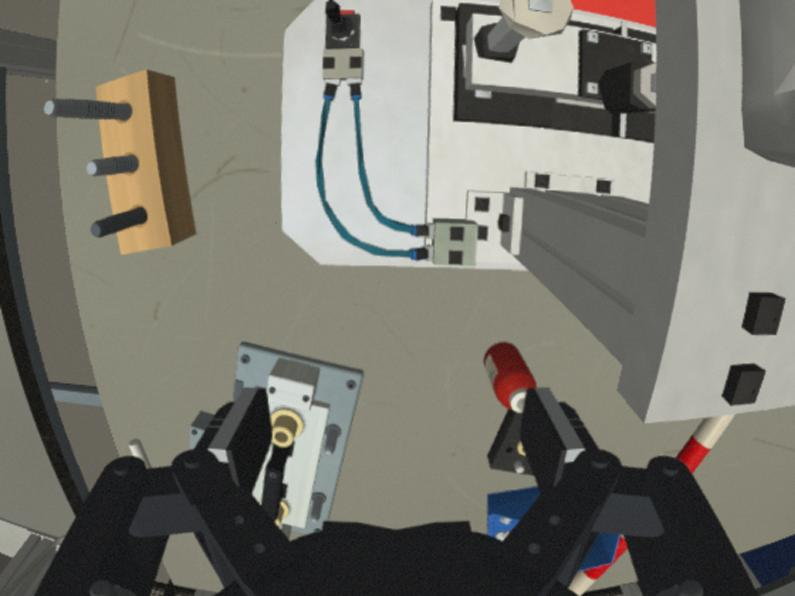

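The jog was refused and the arm did not move; the picture matches the first one. The empty rows are the likely cause.

```bash
python3 -m jog '[{"dx":20,"dy":-34,"az":-1},{"dx":20,"dy":-34,"az":-1},{"dx":20,"dy":-34,"az":-1},{"dx":20,"dy":-34,"az":-1},{"dx":20,"dy":-34,"az":-1},{"dx":9,"dy":-25,"az":-0.7},{"dx":0},{"dx":0},{"dx":0}]' 0.6 60
python3 - <<'E'
from h import *
import pickle
D={n:snap(n) for n in("wrist","side")};pickle.dump(D,open("d1.pkl","wb"))
c,s=D["wrist"];print(s["tool_pos"],Ro.from_rotvec(s["tcp_rot"]).as_matrix().round(3))
print(proj(c,np.array([.465,.128,.14]),s));save("w1.png",c["img"],1.42)
E
```

```text
[6.74836294e-01 2.35905877e-05 4.04023412e-01] [[ 0.     1.    -0.001]
 [ 1.    -0.     0.   ]
 [ 0.    -0.001 -1.   ]]
[35.38089694 75.35515502]invalid input
```

View pics/w1.png

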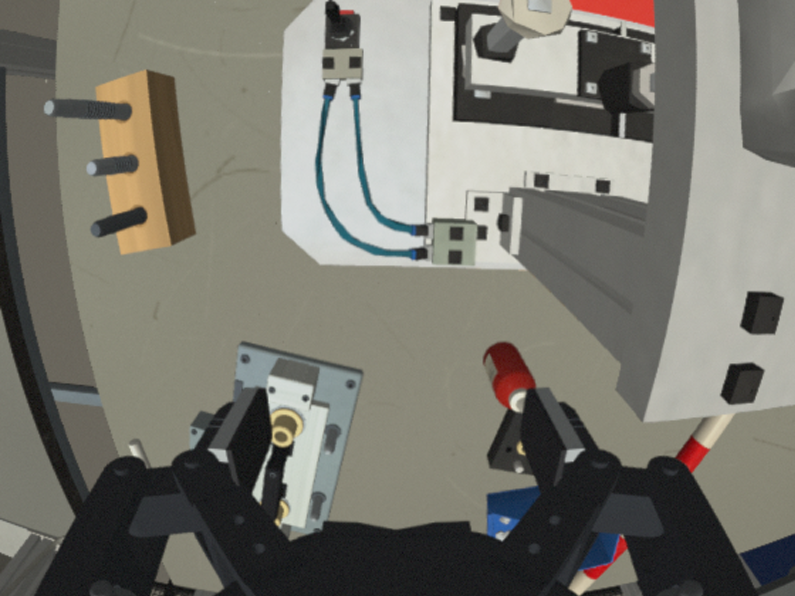

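It was refused again, so the arm still hasn't moved. I'll try rows with all six keys.

```bash
python3 -m jog '[{"dx":20,"dy":-34,"dz":0,"ax":0,"ay":0,"az":-1}]' 0.6 60; echo ---;  python3 -m jog --help | head -20
```

```text
time: 0.43
tool_pos: [0.6444, 0.0177, 0.4033]
tcp_rot: [2.203, 2.236, 0.001]
wrist_force: [-0.1, 0.4, 0.5]
width: 0.881
grip_force: 0.0
---invalid input: not JSON, or not a number
```

```bash
python3 -m jog '[{"dx":20,"dy":-34,"dz":0,"ax":0,"ay":0,"az":-1},{"dx":20,"dy":-34,"dz":0,"ax":0,"ay":0,"az":-1},{"dx":20,"dy":-34,"dz":0,"ax":0,"ay":0,"az":-1},{"dx":20,"dy":-34,"dz":0,"ax":0,"ay":0,"az":-1},{"dx":9,"dy":-25,"dz":0,"ax":0,"ay":0,"az":-0.7},{"dx":0,"dy":0,"dz":0,"ax":0,"ay":0,"az":0},{"dx":0,"dy":0,"dz":0,"ax":0,"ay":0,"az":0},{"dx":0,"dy":0,"dz":0,"ax":0,"ay":0,"az":0}]' 
python3 - <<'E'
from h import *
import pickle
D={n:snap(n) for n in("wrist","side")};pickle.dump(D,open("d1.pkl","wb"))
c,s=D["wrist"];print(s["tool_pos"],Ro.from_rotvec(s["tcp_rot"]).as_matrix().round(3))
for X in ([.465,.128,.14],[.4836,-.183,.03],[.557,-.203,.074]):print(proj(c,np.array(X),s))
save("w1b.png",c["img"],1.42)
E
```

```text
time: 1.1
tool_pos: [0.4765, 0.1007, 0.4053]
tcp_rot: [2.107, 2.328, 0.002]
wrist_force: [0.4, -0.3, 0.8]
width: 0.6
grip_force: 0.0
[0.47648017 0.10073584 0.40530278] [[-0.099  0.995  0.002]
 [ 0.995  0.099 -0.   ]
 [-0.     0.002 -1.   ]]
[265.94022668 179.84493445]
[263.8875556 370.6993946]
[312.75343172 403.40912196]
```

View pics/w1b.png

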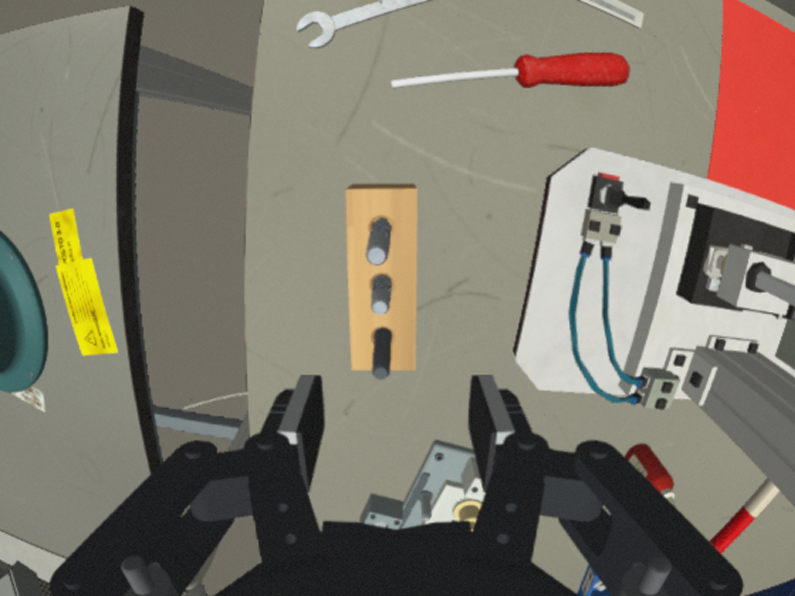

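The punch head is at (376,255) in the 1.42x view, about 1 px from the prediction, and the stand looks parallel to the tool. Next I refine the head position and plan the descent.

```bash
python3 - <<'E'
from h import *
import pickle
D=pickle.load(open("d1.pkl","rb"));c,s=D["wrist"];k=1.42
h=onz(c,376/k,255/k,.14,s);print(h)
for u,v in((347,188),(417,188),(416,370),(352,370)):print(onz(c,u/k,v/k,.05,s))
W=Ro.from_rotvec(s["tcp_rot"]).as_matrix();print(W.T@(np.array([.4648,.1278,.25])-s["tool_pos"])*1000,W.T@(np.append(h[:2],.25)-s["tool_pos"])*1000)
E
```

```text
[0.46412954 0.12812111 0.14      ]
[0.43766489 0.15375952 0.05      ]
[0.48661008 0.15839483 0.05      ]
[0.50173513 0.01804159 0.05      ]
[0.45131657 0.01290904 0.05      ]
[ 28.12300901  -9.23429719 155.27934093] [ 28.50919727  -9.86950177 155.2780218 ]
```

```bash
python3 -m jog '[{"dx":28,"dy":-9.5,"dz":0,"ax":0,"ay":0,"az":0},{"dx":0,"dy":0,"dz":0,"ax":0,"ay":0,"az":0},{"dx":0,"dy":0,"dz":35,"ax":0,"ay":0,"az":0},{"dx":0,"dy":0,"dz":35,"ax":0,"ay":0,"az":0},{"dx":0,"dy":0,"dz":35,"ax":0,"ay":0,"az":0},{"dx":0,"dy":0,"dz":30,"ax":0,"ay":0,"az":0},{"dx":0,"dy":0,"dz":20,"ax":0,"ay":0,"az":0},{"dx":0,"dy":0,"dz":0,"ax":0,"ay":0,"az":0},{"dx":0,"dy":0,"dz":0,"ax":0,"ay":0,"az":0}]'; python3 -m jog '[{"dx":0,"dy":0,"dz":0,"ax":0,"ay":0,"az":0},{"dx":0,"dy":0,"dz":0,"ax":0,"ay":0,"az":0},{"dx":0,"dy":0,"dz":0,"ax":0,"ay":0,"az":0},{"dx":0,"dy":0,"dz":0,"ax":0,"ay":0,"az":0},{"dx":0,"dy":0,"dz":0,"ax":0,"ay":0,"az":0},{"dx":0,"dy":0,"dz":0,"ax":0,"ay":0,"az":0},{"dx":0,"dy":0,"dz":0,"ax":0,"ay":0,"az":0},{"dx":0,"dy":0,"dz":0,"ax":0,"ay":0,"az":0},{"dx":0,"dy":0,"dz":0,"ax":0,"ay":0,"az":0},{"dx":0,"dy":0,"dz":0,"ax":0,"ay":0,"az":0}]' 0 80
```

```text
time: 1.95
tool_pos: [0.464, 0.1272, 0.2485]
tcp_rot: [-2.108, -2.327, 0.005]
wrist_force: [-0.1, -0.1, 0.6]
width: 0.601
grip_force: 0.0
time: 2.78
tool_pos: [0.4646, 0.1279, 0.2517]
tcp_rot: [2.106, 2.328, 0.004]
wrist_force: [-2.2, -0.5, 5.9]
width: 0.127
grip_force: 77.8
```

The punch is gripped. Next I lift it clear, move to hover over the button, then look.

```bash
python3 -m jog '[{"dx":0,"dy":0,"dz":-10,"ax":0,"ay":0,"az":0},{"dx":0,"dy":0,"dz":-25,"ax":0,"ay":0,"az":0},{"dx":0,"dy":0,"dz":-30,"ax":0,"ay":0,"az":0},{"dx":0,"dy":0,"dz":-30,"ax":0,"ay":0,"az":0},{"dx":0,"dy":0,"dz":-30,"ax":0,"ay":0,"az":0},{"dx":0,"dy":0,"dz":-10,"ax":0,"ay":0,"az":0},{"dx":-20,"dy":-1,"dz":0,"ax":0,"ay":0,"az":0},{"dx":-30,"dy":-1,"dz":0,"ax":0,"ay":0,"az":0},{"dx":-35,"dy":-1,"dz":0,"ax":0,"ay":0,"az":0},{"dx":-35,"dy":-1,"dz":0,"ax":0,"ay":0,"az":0},{"dx":-35,"dy":-1,"dz":0,"ax":0,"ay":0,"az":0},{"dx":-35,"dy":-1,"dz":0,"ax":0,"ay":0,"az":0},{"dx":-35,"dy":-2,"dz":0,"ax":0,"ay":0,"az":0},{"dx":-35,"dy":-2,"dz":0,"ax":0,"ay":0,"az":0},{"dx":-30,"dy":-1,"dz":0,"ax":0,"ay":0,"az":0},{"dx":-21,"dy":-1,"dz":0,"ax":0,"ay":0,"az":0},{"dx":0,"dy":0,"dz":40,"ax":0,"ay":0,"az":0},{"dx":0,"dy":0,"dz":30,"ax":0,"ay":0,"az":0},{"dx":0,"dy":0,"dz":0,"ax":0,"ay":0,"az":0},{"dx":0,"dy":0,"dz":0,"ax":0,"ay":0,"az":0}]'
python3 - <<'E'
from h import *
import pickle
D={n:snap(n) for n in("wrist","scene","side")};pickle.dump(D,open("d2.pkl","wb"))
c,s=D["wrist"];print(s["tool_pos"],Ro.from_rotvec(s["tcp_rot"]).as_matrix().round(3))
W=Ro.from_rotvec(s["tcp_rot"]).as_matrix();tip=s["tool_pos"]+W@[0,0,.24]
for n in D:
  for X in (tip,[.4836,-.183,.03]):print(n,proj(D[n][0],np.array(X),s))
S=D["scene"][0]["img"];u,v=proj(D["scene"][0],np.array([.4836,-.183,.05])).astype(int)
z=lambda im,k:cv2.resize(im,None,fx=k,fy=k,interpolation=cv2.INTER_CUBIC)
print(u,v)
a=z(c["img"][230:400,210:350],3);b=z(S[v-85:v+85,u-60:u+60],3);save("m2.png",np.hstack([a,b]))
E
```

```text
time: 4.45
tool_pos: [0.4813, -0.1825, 0.3126]
tcp_rot: [-2.105, -2.325, 0.003]
wrist_force: [0.9, 0.8, -0.9]
width: 0.133
grip_force: 78.0
[ 0.48134876 -0.18250313  0.31259344] [[-0.099  0.995 -0.005]
 [ 0.995  0.099  0.002]
 [ 0.003 -0.005 -1.   ]]
wrist [278.34894992 227.86325252]
wrist [282.86422235 210.66956693]
scene [266.62959097 225.93993902]
scene [268.70855013 245.77043838]
side [332.05374184 188.80990878]
side [329.46313812 205.85758091]
268 236
```

View pics/m2.png

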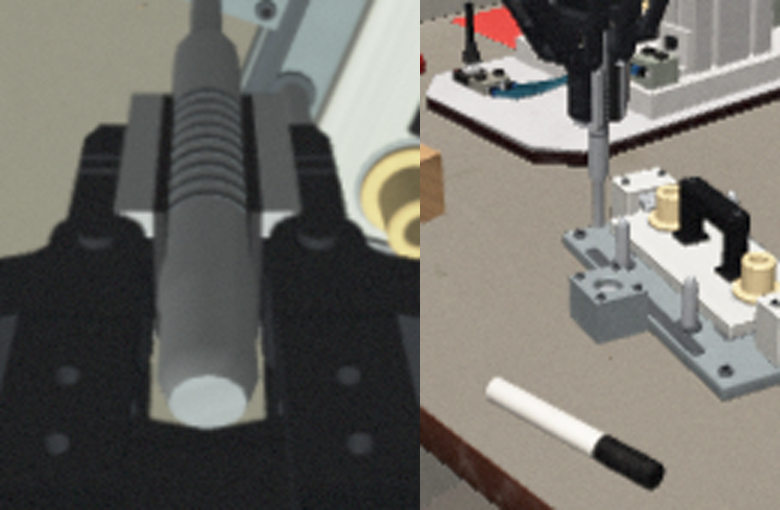

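In the scene crop the tip is at full-image (267,227), as predicted, and the hole centre is at about (271,246.7). Next I crop the wrist and side images from this moment around the block.

```bash
python3 - <<'E'
from h import *
import pickle
D=pickle.load(open("d2.pkl","rb"));c,s=D["wrist"]
print(onz(D["scene"][0],271,246.7,.03))
z=lambda im,k:cv2.resize(im,None,fx=k,fy=k,interpolation=cv2.INTER_CUBIC)
save("m3.png",np.hstack([z(c["img"][150:270,225:345],4),z(D["side"][0]["img"][140:240,290:360],4.8)]))
E
```

```text
[ 0.48452663 -0.18855978  0.03      ]
```

View pics/m3.png

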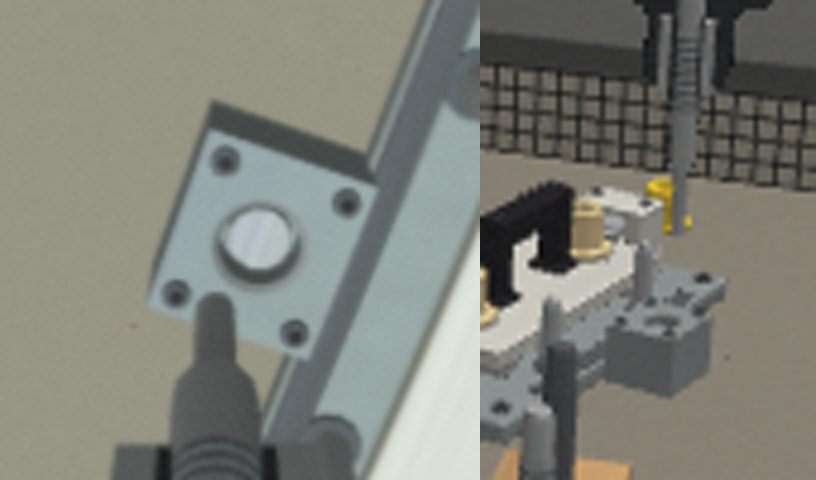

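The wrist crop shows the hole centre at full-image (290,211) and the tip end at about (279.4,224.8). The block screws average to the same centre.

```bash
python3 - <<'E'
from h import *
import pickle
D=pickle.load(open("d2.pkl","rb"));c,s=D["wrist"];W=Ro.from_rotvec(s["tcp_rot"]).as_matrix();p=np.array(s["tool_pos"])
g=lambda u,v,z:onz(c,u/4+225,v/4+150,z,s)
h=g(260,243,.03);m=g(260.5,247,.03);sc=D["scene"][0]
b=g(258,240,.0245)
tip=tri([ray(c,217.5/4+225,299/4+150,s),ray(sc,178/3+208,227/3+151),ray(D["side"][0],(680-480)/4.8+290,230/4.8+140)])
H=tri([ray(c,290,210.75,s),ray(sc,271,246.7),ray(D["side"][0],(663-480)/4.8+290,322/4.8+140)])
print(h,m,b,H,"tip",tip,"nominal",p+W@[0,0,.24])
a=g(347,202,.03)-g(225,160,.03);e=g(225,160,.03)-g(176,294,.03)
print("heading",np.degrees(np.arctan2(a[1],a[0])),np.degrees(np.arctan2(-e[0],e[1])))
d=h-tip;d[2]=.03-tip[2];print("tool shift mm",W.T@d*1000)
E
```

```text
[ 0.48943061 -0.18247882  0.03      ] [ 0.48962772 -0.18332757  0.03      ] [ 0.48929068 -0.18364754  0.0245    ] [ 0.48832016 -0.18388825  0.0262698 ] tip [ 0.48094243 -0.18162755  0.0723951 ] nominal [ 0.48005023 -0.18192199  0.07259765]
heading -13.677188033882171 -13.710146696578546
tool shift mm [-1.81300212  8.58000565 42.3463683 ]
```

```bash
python3 -m jog '[{"dx":-2,"dy":8.3,"dz":0,"ax":0,"ay":0,"az":0},{"dx":0,"dy":0,"dz":0,"ax":0,"ay":0,"az":0},{"dx":0,"dy":0,"dz":20,"ax":0,"ay":0,"az":0},{"dx":0,"dy":0,"dz":15,"ax":0,"ay":0,"az":0},{"dx":0,"dy":0,"dz":5,"ax":0,"ay":0,"az":0},{"dx":0,"dy":0,"dz":5,"ax":0,"ay":0,"az":0},{"dx":0,"dy":0,"dz":0,"ax":0,"ay":0,"az":0},{"dx":0,"dy":0,"dz":0,"ax":0,"ay":0,"az":0}]'; python3 -m jog '[{"dx":0,"dy":0,"dz":2,"ax":0,"ay":0,"az":0},{"dx":0,"dy":0,"dz":2,"ax":0,"ay":0,"az":0},{"dx":0,"dy":0,"dz":0,"ax":0,"ay":0,"az":0}]'; python3 -m jog '[{"dx":0,"dy":0,"dz":2,"ax":0,"ay":0,"az":0},{"dx":0,"dy":0,"dz":0,"ax":0,"ay":0,"az":0},{"dx":0,"dy":0,"dz":0,"ax":0,"ay":0,"az":0}]'
```

```text
time: 5.27
tool_pos: [0.4916, -0.1842, 0.2703]
tcp_rot: [2.107, 2.329, 0.0]
wrist_force: [-0.4, 0.9, -0.4]
width: 0.13
grip_force: 78.0
time: 5.52
tool_pos: [0.4917, -0.1843, 0.2664]
tcp_rot: [2.107, 2.328, 0.001]
wrist_force: [-0.5, -0.1, 0.9]
width: 0.131
grip_force: 78.2
time: 5.77
tool_pos: [0.4917, -0.1844, 0.2645]
tcp_rot: [2.107, 2.328, 0.001]
wrist_force: [0.4, 0.5, 4.8]
width: 0.129
grip_force: 78.4
```

Contact is at the expected button height. Now press down.

```bash
python3 -m jog '[{"dx":0,"dy":0,"dz":2,"ax":0,"ay":0,"az":0},{"dx":0,"dy":0,"dz":1,"ax":0,"ay":0,"az":0},{"dx":0,"dy":0,"dz":0,"ax":0,"ay":0,"az":0}]'|grep -E "pos|force"; python3 -m jog '[{"dx":0,"dy":0,"dz":1,"ax":0,"ay":0,"az":0},{"dx":0,"dy":0,"dz":1,"ax":0,"ay":0,"az":0},{"dx":0,"dy":0,"dz":0,"ax":0,"ay":0,"az":0}]'|grep -E "pos|force"; python3 -m jog '[{"dx":0,"dy":0,"dz":1,"ax":0,"ay":0,"az":0},{"dx":0,"dy":0,"dz":0,"ax":0,"ay":0,"az":0},{"dx":0,"dy":0,"dz":0,"ax":0,"ay":0,"az":0}]'|grep -E "pos|force"
```

```text
tool_pos: [0.4916, -0.1843, 0.261]
wrist_force: [2.0, -0.0, 2.0]
grip_force: 78.2
tool_pos: [0.4918, -0.1845, 0.2601]
wrist_force: [-0.0, 0.7, 10.3]
grip_force: 79.3
tool_pos: [0.492, -0.1845, 0.26]
wrist_force: [-1.5, 0.4, 14.5]
grip_force: 79.8
```

```bash
python3 -m jog '[{"dx":0,"dy":0,"dz":1.5,"ax":0,"ay":0,"az":0},{"dx":0,"dy":0,"dz":0,"ax":0,"ay":0,"az":0},{"dx":0,"dy":0,"dz":0,"ax":0,"ay":0,"az":0},{"dx":0,"dy":0,"dz":0,"ax":0,"ay":0,"az":0}]'|grep -E "time|pos|force"
python3 - <<'E'
from h import *
import pickle
D=pickle.load(open("d2.pkl","rb"));a=D["scene"][0]["img"];c,s=snap("scene");b=c["img"]
pickle.dump((c,s),open("d3.pkl","wb"))
# handle + bush patch shift by template match; bush colour centroid
def tm(u,v,w=10):
    t=a[v-w:v+w,u-w:u+w];r=cv2.matchTemplate(b[v-40:v+40,u-30:u+30],t,cv2.TM_CCOEFF_NORMED);_,m,_,l=cv2.minMaxLoc(r);return l[0]+w-30,l[1]+w-40,round(m,3)
for n,u,v in(("bushL",290,220),("bushR",321,242),("handle",305,215),("yellow (static)",374,290)):print(n,tm(u,v))
print(proj(c,np.array([.563,-.2,.06]))-proj(c,np.array([.563,-.2,.072])))
E
```

```text
time: 6.85
tool_pos: [0.4922, -0.1847, 0.2598]
wrist_force: [-3.9, 2.4, 21.9]
grip_force: 80.9
bushL (0, -5, 0.899)
bushR (0, -6, 0.951)
handle (0, -5, 0.979)
yellow (static) (0, 0, 0.998)
[-0.15362168  5.58391684]
```

The carrier rose by the expected 5–6 px at both ends. I reverse the path exactly, back to above the hole.

```bash
python3 -m jog '[{"dx":0,"dy":0,"dz":-8.5,"ax":0,"ay":0,"az":0},{"dx":0,"dy":0,"dz":-20,"ax":0,"ay":0,"az":0},{"dx":0,"dy":0,"dz":-30,"ax":0,"ay":0,"az":0},{"dx":2,"dy":-8.3,"dz":-30,"ax":0,"ay":0,"az":0},{"dx":0,"dy":0,"dz":-30,"ax":0,"ay":0,"az":0},{"dx":0,"dy":0,"dz":-10,"ax":0,"ay":0,"az":0},{"dx":21,"dy":1,"dz":0,"ax":0,"ay":0,"az":0},{"dx":30,"dy":1,"dz":0,"ax":0,"ay":0,"az":0},{"dx":35,"dy":2,"dz":0,"ax":0,"ay":0,"az":0},{"dx":35,"dy":2,"dz":0,"ax":0,"ay":0,"az":0},{"dx":35,"dy":1,"dz":0,"ax":0,"ay":0,"az":0},{"dx":35,"dy":1,"dz":0,"ax":0,"ay":0,"az":0},{"dx":35,"dy":1,"dz":0,"ax":0,"ay":0,"az":0},{"dx":35,"dy":1,"dz":0,"ax":0,"ay":0,"az":0},{"dx":30,"dy":1,"dz":0,"ax":0,"ay":0,"az":0},{"dx":20,"dy":1,"dz":0,"ax":0,"ay":0,"az":0},{"dx":0,"dy":0,"dz":0,"ax":0,"ay":0,"az":0}]'|grep -E "time|pos|rot"; python3 -m jog '[{"dx":0,"dy":0,"dz":35,"ax":0,"ay":0,"az":0},{"dx":0,"dy":0,"dz":30,"ax":0,"ay":0,"az":0},{"dx":0,"dy":0,"dz":10,"ax":0,"ay":0,"az":0},{"dx":0,"dy":0,"dz":0,"ax":0,"ay":0,"az":0},{"dx":0,"dy":0,"dz":0,"ax":0,"ay":0,"az":0},{"dx":0,"dy":0,"dz":0,"ax":0,"ay":0,"az":0}]'
python3 - <<'E'
from h import *
import pickle
D={n:snap(n) for n in("wrist","side")};pickle.dump(D,open("d4.pkl","wb"))
c,s=D["wrist"];W=Ro.from_rotvec(s["tcp_rot"]).as_matrix();print(s["tool_pos"],W.round(3))
tip=s["tool_pos"]+W@[0,0,.24];print(tip,proj(c,tip,s),proj(c,np.array([.465,.1277,.05]),s),proj(D["side"][0],tip))
# same tool-frame position of the punch as before pressing?
a=pickle.load(open("d2.pkl","rb"))["wrist"][0]["img"][260:375,250:300].astype(float);b=c["img"][260:375,250:300].astype(float)
print("diff in gripper zone",np.abs(a-b).mean(),cv2.phaseCorrelate(a.mean(2),b.mean(2)))
z=lambda im,k:cv2.resize(im,None,fx=k,fy=k,interpolation=cv2.INTER_CUBIC)
u,v=proj(D["side"][0],tip).astype(int);S=D["side"][0]["img"]
save("m4.png",np.hstack([z(c["img"][150:270,225:335],4),z(S[v-60:v+60,u-45:u+45],4)]))
E
```

```text
time: 8.32
tool_pos: [0.4627, 0.1306, 0.3829]
tcp_rot: [-2.102, -2.331, 0.002]
time: 8.82
tool_pos: [0.4645, 0.1274, 0.3109]
tcp_rot: [2.108, 2.328, 0.002]
wrist_force: [-0.1, 0.3, 0.1]
width: 0.132
grip_force: 78.2
[0.46453396 0.12741251 0.31092535] [[-0.099  0.995  0.002]
 [ 0.995  0.099  0.   ]
 [ 0.     0.002 -1.   ]]
[0.46493731 0.12747275 0.07092569] [278.33589341 227.85943473] [278.4389623  217.47866712] [296.09921331 250.91260374]
diff in gripper zone 2.8653333333333335 ((0.03388850637599461, 0.04700278755613141), 0.9895299785560234)
```

The punch hasn't slipped in the grip, and the TCP is within 0.5 mm of the original grasp. I insert it now.

```bash
python3 -m jog '[{"dx":0,"dy":0,"dz":10,"ax":0,"ay":0,"az":0},{"dx":0,"dy":0,"dz":10,"ax":0,"ay":0,"az":0},{"dx":0,"dy":0,"dz":8,"ax":0,"ay":0,"az":0},{"dx":0,"dy":0,"dz":0,"ax":0,"ay":0,"az":0}]'|grep -E "pos|wrist"; python3 -m jog '[{"dx":0,"dy":0,"dz":7,"ax":0,"ay":0,"az":0},{"dx":0,"dy":0,"dz":6,"ax":0,"ay":0,"az":0},{"dx":0,"dy":0,"dz":0,"ax":0,"ay":0,"az":0}]'|grep -E "pos|wrist"; python3 -m jog '[{"dx":0,"dy":0,"dz":6,"ax":0,"ay":0,"az":0},{"dx":0,"dy":0,"dz":6,"ax":0,"ay":0,"az":0},{"dx":0,"dy":0,"dz":4,"ax":0,"ay":0,"az":0},{"dx":0,"dy":0,"dz":0,"ax":0,"ay":0,"az":0}]'|grep -E "pos|wrist"
```

```text
tool_pos: [0.4625, 0.1274, 0.2791]
wrist_force: [-1.0, -1.0, -1.4]
tool_pos: [0.4631, 0.1275, 0.2671]
wrist_force: [-0.2, -0.8, -1.4]
tool_pos: [0.4637, 0.1277, 0.2521]
wrist_force: [0.1, 0.2, 0.3]
```

```bash
python3 -m jog '[{"dx":0,"dy":0,"dz":1.5,"ax":0,"ay":0,"az":0},{"dx":0,"dy":0,"dz":0,"ax":0,"ay":0,"az":0},{"dx":0,"dy":0,"dz":0,"ax":0,"ay":0,"az":0}]'|grep -E "pos|wrist"; python3 -m jog '[{"dx":0,"dy":0,"dz":0,"ax":0,"ay":0,"az":0},{"dx":0,"dy":0,"dz":0,"ax":0,"ay":0,"az":0},{"dx":0,"dy":0,"dz":0,"ax":0,"ay":0,"az":0},{"dx":0,"dy":0,"dz":0,"ax":0,"ay":0,"az":0},{"dx":0,"dy":0,"dz":-10,"ax":0,"ay":0,"az":0},{"dx":0,"dy":0,"dz":-25,"ax":0,"ay":0,"az":0},{"dx":0,"dy":0,"dz":-35,"ax":0,"ay":0,"az":0},{"dx":0,"dy":0,"dz":-35,"ax":0,"ay":0,"az":0},{"dx":0,"dy":0,"dz":-35,"ax":0,"ay":0,"az":0},{"dx":0,"dy":0,"dz":-10,"ax":0,"ay":0,"az":0},{"dx":-28,"dy":9.5,"dz":-4,"ax":0,"ay":0,"az":0},{"dx":0,"dy":0,"dz":0,"ax":0,"ay":0,"az":0},{"dx":0,"dy":0,"dz":0,"ax":0,"ay":0,"az":0}]' 0.6
python3 - <<'E'
from h import *
import pickle
D={n:snap(n) for n in("wrist","side","scene")};pickle.dump(D,open("d5.pkl","wb"))
c,s=D["wrist"];print(s["tool_pos"])
# compare the punch with the first pictures
E0=pickle.load(open("d0.pkl","rb"));E1=pickle.load(open("d1.pkl","rb"))
for n,E,u,v in(("side",E0,298,225),("wrist",E1,265,180)):
    a,b=E[n][0]["img"],D[n][0]["img"];w=14;t=a[v-w:v+w,u-w:u+w]
    r=cv2.matchTemplate(b[v-30:v+30,u-30:u+30],t,cv2.TM_CCOEFF_NORMED);_,m,_,l=cv2.minMaxLoc(r);print(n,l[0]+w-30,l[1]+w-30,m)
print(proj(c,np.array([.4641,.1281,.14]),s), proj(D["side"][0],np.array([.4641,.1281,.14])),proj(E1["wrist"][0],np.array([.4641,.1281,.14]),E1["wrist"][1]))
E
```

```text
tool_pos: [0.4639, 0.1277, 0.2518]
wrist_force: [-1.0, 0.1, 4.5]
time: 11.17
tool_pos: [0.4762, 0.1001, 0.406]
tcp_rot: [2.11, 2.327, 0.001]
wrist_force: [-0.9, -0.1, -0.1]
width: 0.598
grip_force: 0.0
[0.47622163 0.1000833  0.40596932]
side 0 0 0.8895726203918457
wrist -2 -1 0.9713515043258667
[265.39941537 178.70457475] [297.92610022 213.4140242 ] [264.74665662 179.60127354]
```

The punch is back at its original position: no side-view shift, and it bottomed at the same height. Next I move over the carrier, aligned with the nest.

```bash
python3 -m jog '[{"dx":-20,"dy":4,"dz":0,"ax":0,"ay":0,"az":0},{"dx":-36,"dy":6.5,"dz":0,"ax":0,"ay":0,"az":0},{"dx":-36,"dy":6.5,"dz":0,"ax":0,"ay":0,"az":0},{"dx":-36,"dy":6.5,"dz":0,"ax":0,"ay":0,"az":0},{"dx":-36,"dy":6.5,"dz":0,"ax":0,"ay":0,"az":0},{"dx":-36,"dy":6.5,"dz":0,"ax":0,"ay":0,"az":0},{"dx":-36,"dy":6.5,"dz":0,"ax":0,"ay":0,"az":0},{"dx":-36,"dy":6.5,"dz":0,"ax":0,"ay":0,"az":0},{"dx":-36,"dy":6.5,"dz":0,"ax":0,"ay":0,"az":0},{"dx":0,"dy":0,"dz":0,"ax":0,"ay":0,"az":6.5},{"dx":0,"dy":0,"dz":0,"ax":0,"ay":0,"az":6.5},{"dx":0,"dy":0,"dz":0,"ax":0,"ay":0,"az":6.4},{"dx":0,"dy":0,"dz":0,"ax":0,"ay":0,"az":0},{"dx":0,"dy":0,"dz":0,"ax":0,"ay":0,"az":0},{"dx":0,"dy":0,"dz":0,"ax":0,"ay":0,"az":0}]'
python3 - <<'E'
from h import *
import pickle
D={n:snap(n) for n in("wrist","scene")};pickle.dump(D,open("d6.pkl","wb"))
c,s=D["wrist"];W=Ro.from_rotvec(s["tcp_rot"]).as_matrix();print(s["tool_pos"],W.round(3))
print(proj(c,np.array([.5628,-.2012,.086]),s))
save("w6.png",c["img"][90:370,110:450],2.1)
E
```

```text
time: 12.57
tool_pos: [0.5622, -0.1996, 0.4046]
tcp_rot: [-2.466, -1.944, 0.001]
wrist_force: [-0.2, -0.7, -0.4]
width: 0.598
grip_force: 0.0
[ 0.56224314 -0.19957639  0.40461355] [[ 0.234  0.972 -0.001]
 [ 0.972 -0.234  0.   ]
 [ 0.    -0.001 -1.   ]]
[279.78654607 198.44894293]
```

View pics/w6.png

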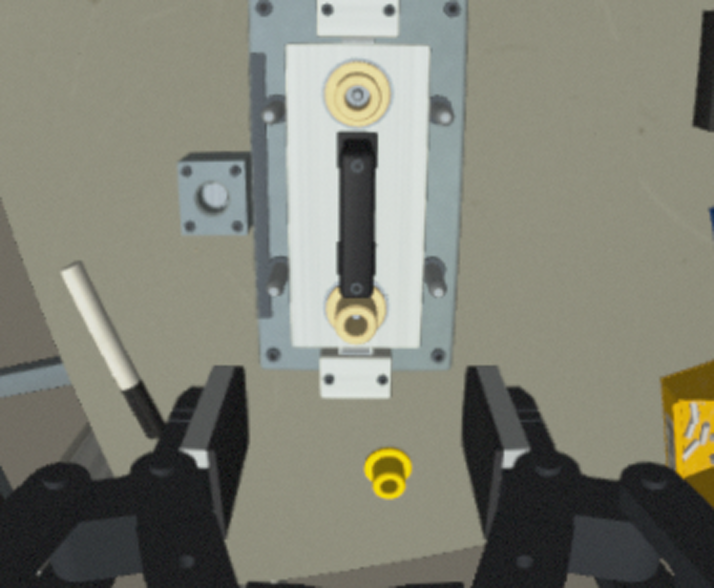

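The wrist view shows both bushes seated and the carrier parallel to the tool. The handle screws are at (357,166) and (356,288) in the crop, so the bar centre is at full-image (279.8,198.1), matching the prediction.

```bash
python3 - <<'E'
from h import *
import pickle
D=pickle.load(open("d6.pkl","rb"));c,s=D["wrist"];W=Ro.from_rotvec(s["tcp_rot"]).as_matrix()
a,b=[onz(c,110+u/2.1,90+v/2.1,.086,s) for u,v in((357,166),(356,288))]
m=(a+b)/2;print(m,np.linalg.norm(a-b),np.degrees(np.arctan2(-(a-b)[0],(a-b)[1])))
m[2]=.078+.155;print(W.T@(m-s["tool_pos"])*1000)
E
```

```text
[ 0.56268446 -0.20157037  0.086     ] 0.056161455272114164 -13.90768075451869
[ -1.87529128   1.07444719 171.61209277]
```

```bash
python3 -m jog '[{"dx":-2,"dy":1,"dz":0,"ax":0,"ay":0,"az":0.3},{"dx":0,"dy":0,"dz":35,"ax":0,"ay":0,"az":0},{"dx":0,"dy":0,"dz":40,"ax":0,"ay":0,"az":0},{"dx":0,"dy":0,"dz":40,"ax":0,"ay":0,"az":0},{"dx":0,"dy":0,"dz":30,"ax":0,"ay":0,"az":0},{"dx":0,"dy":0,"dz":15,"ax":0,"ay":0,"az":0},{"dx":0,"dy":0,"dz":10,"ax":0,"ay":0,"az":0},{"dx":0,"dy":0,"dz":0,"ax":0,"ay":0,"az":0},{"dx":0,"dy":0,"dz":0,"ax":0,"ay":0,"az":0},{"dx":0,"dy":0,"dz":0,"ax":0,"ay":0,"az":0}]'
python3 - <<'E'
from h import *
import pickle
c,s=snap("wrist");W=Ro.from_rotvec(s["tcp_rot"]).as_matrix();print(W.round(4))
print(W.T@(np.array([.5627,-.2015,.233])-s["tool_pos"])*1000)
E
```

```text
time: 13.5
tool_pos: [0.5638, -0.2028, 0.2371]
tcp_rot: [2.473, 1.933, 0.003]
wrist_force: [-0.9, 0.6, 0.3]
width: 0.602
grip_force: 0.0
[[ 2.417e-01  9.703e-01  3.100e-03]
 [ 9.703e-01 -2.417e-01 -1.300e-03]
 [-5.000e-04  3.300e-03 -1.000e+00]]
[ 0.93834008 -1.42967497  4.13300047]
```

```bash
python3 -m jog '[{"dx":1,"dy":-1,"dz":3,"ax":0,"ay":0,"az":0},{"dx":0,"dy":0,"dz":0,"ax":0,"ay":0,"az":0},{"dx":0,"dy":0,"dz":0,"ax":0,"ay":0,"az":0}]'|grep pos;  python3 -m jog '[{"dx":0,"dy":0,"dz":0,"ax":0,"ay":0,"az":0},{"dx":0,"dy":0,"dz":0,"ax":0,"ay":0,"az":0},{"dx":0,"dy":0,"dz":0,"ax":0,"ay":0,"az":0},{"dx":0,"dy":0,"dz":0,"ax":0,"ay":0,"az":0},{"dx":0,"dy":0,"dz":0,"ax":0,"ay":0,"az":0},{"dx":0,"dy":0,"dz":0,"ax":0,"ay":0,"az":0}]' 0.3 50 | grep -E "wid|force"; python3 -m jog '[{"dx":0,"dy":0,"dz":0,"ax":0,"ay":0,"az":0},{"dx":0,"dy":0,"dz":0,"ax":0,"ay":0,"az":0},{"dx":0,"dy":0,"dz":0,"ax":0,"ay":0,"az":0},{"dx":0,"dy":0,"dz":0,"ax":0,"ay":0,"az":0},{"dx":0,"dy":0,"dz":0,"ax":0,"ay":0,"az":0},{"dx":0,"dy":0,"dz":0,"ax":0,"ay":0,"az":0},{"dx":0,"dy":0,"dz":0,"ax":0,"ay":0,"az":0},{"dx":0,"dy":0,"dz":0,"ax":0,"ay":0,"az":0}]' 0 50
```

```text
tool_pos: [0.5622, -0.2011, 0.2329]
wrist_force: [-0.6, 0.2, -0.3]
width: 0.303
grip_force: 0.0
time: 14.97
tool_pos: [0.5622, -0.2012, 0.2323]
tcp_rot: [2.475, 1.934, 0.0]
wrist_force: [0.5, -0.7, 0.8]
width: 0.178
grip_force: 49.9
```

Gripped with negligible side load. I lift slowly.

```bash
python3 -m jog '[{"dx":0,"dy":0,"dz":-1,"ax":0,"ay":0,"az":0},{"dx":0,"dy":0,"dz":-2,"ax":0,"ay":0,"az":0},{"dx":0,"dy":0,"dz":-3,"ax":0,"ay":0,"az":0},{"dx":0,"dy":0,"dz":-4,"ax":0,"ay":0,"az":0},{"dx":0,"dy":0,"dz":-4,"ax":0,"ay":0,"az":0},{"dx":0,"dy":0,"dz":-3,"ax":0,"ay":0,"az":0},{"dx":0,"dy":0,"dz":-2,"ax":0,"ay":0,"az":0},{"dx":0,"dy":0,"dz":-1,"ax":0,"ay":0,"az":0},{"dx":0,"dy":0,"dz":0,"ax":0,"ay":0,"az":0},{"dx":0,"dy":0,"dz":0,"ax":0,"ay":0,"az":0}]'
python3 -c "
from h import *
s=bot.read_state();print(s['torque'],Ro.from_rotvec(s['tcp_rot']).as_matrix()[:,2])"
```

```text
time: 15.8
tool_pos: [0.562, -0.2011, 0.2523]
tcp_rot: [2.476, 1.934, 0.0]
wrist_force: [0.9, -0.7, -3.9]
width: 0.176
grip_force: 49.4
[ 0.00662629  0.01173599 -0.03369432] [ 8.67048921e-05 -5.95244885e-05 -9.99999994e-01]
```

Wrist force is -3.9 N, exactly the weight of the carrier plus bushes, and the torque is about zero. I continue 68 mm up.

```bash
python3 -m jog '[{"dx":0,"dy":0,"dz":-1,"ax":0,"ay":0,"az":0},{"dx":0,"dy":0,"dz":-3,"ax":0,"ay":0,"az":0},{"dx":0,"dy":0,"dz":-4,"ax":0,"ay":0,"az":0},{"dx":0,"dy":0,"dz":-5,"ax":0,"ay":0,"az":0},{"dx":0,"dy":0,"dz":-6,"ax":0,"ay":0,"az":0},{"dx":0,"dy":0,"dz":-6,"ax":0,"ay":0,"az":0},{"dx":0,"dy":0,"dz":-6,"ax":0,"ay":0,"az":0},{"dx":0,"dy":0,"dz":-6,"ax":0,"ay":0,"az":0},{"dx":0,"dy":0,"dz":-6,"ax":0,"ay":0,"az":0},{"dx":0,"dy":0,"dz":-6,"ax":0,"ay":0,"az":0},{"dx":0,"dy":0,"dz":-6,"ax":0,"ay":0,"az":0},{"dx":0,"dy":0,"dz":-5,"ax":0,"ay":0,"az":0},{"dx":0,"dy":0,"dz":-4,"ax":0,"ay":0,"az":0},{"dx":0,"dy":0,"dz":-3,"ax":0,"ay":0,"az":0},{"dx":0,"dy":0,"dz":-1,"ax":0,"ay":0,"az":0},{"dx":0,"dy":0,"dz":0,"ax":0,"ay":0,"az":0},{"dx":0,"dy":0,"dz":0,"ax":0,"ay":0,"az":0},{"dx":0,"dy":0,"dz":0,"ax":0,"ay":0,"az":0},{"dx":0,"dy":0,"dz":0,"ax":0,"ay":0,"az":0},{"dx":0,"dy":0,"dz":0,"ax":0,"ay":0,"az":0}]'
python3 - <<'E'
from h import *
import pickle
s=bot.read_state();print(s['torque'],Ro.from_rotvec(s['tcp_rot']).as_matrix()[:,2])
a=pickle.load(open("d6.pkl","rb"))["scene"][0]["img"];c,_=snap("scene");b=c["img"]
def tm(u,v,w=9):
    t=a[v-w:v+w,u-w:u+w];r=cv2.matchTemplate(b[v-80:v+30,u-30:u+30],t,cv2.TM_CCOEFF_NORMED);_,m,_,l=cv2.minMaxLoc(r);return l[0]+w-30,l[1]+w-80,round(m,3)
for n,u,v,y in(("bushL",290,215,.0555),("bushR",321,236,-.0555)):
    X=np.array([.5627+.24*y,-.2015+.97*y,.06]);print(n,tm(u,v),"expected",proj(c,X+[0,0,.088])-proj(c,X))
E
```

```text
time: 17.47
tool_pos: [0.5619, -0.2011, 0.3198]
tcp_rot: [-2.475, -1.934, 0.001]
wrist_force: [0.3, -0.8, -3.6]
width: 0.176
grip_force: 49.3
[-0.03403495 -0.04337623  0.01104632] [-6.31587637e-04  2.34593882e-04 -9.99999773e-01]
bushL (1, -40, 0.796) expected [  0.54350424 -40.85005193]
bushR (1, -43, 0.859) expected [  1.98199779 -44.4219247 ]
```

Both bushes rose with the carrier as expected, and it is level and still about 10 cm above its seat.

```bash
python3 -c "
from workcell import bot
print(bot.finish_job())"
```

```text
the job is handed in; nothing more can be done
None
```

I pressed the release with the pin punch and put the punch back in its own hole. The carrier is now held level and still about 10 cm above its seat with both bushes on it, and the job is handed in; the hand-in gave no verdict.

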